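Refit the shamash holder on the glass menorah

TASK

The menorah's candle holder for the shamash has been scraped clean and stands in the steel tray. Take it to the glass menorah, turn it until its three holes match the three studs on top of the centre column, and slide it down gently, without forcing it against the glass, until its flange lies flush on the stud disc; then let go. Leave the menorah standing where it is and the other things on the ledge undisturbed.

Things in the scene. Friction and masses are not known exactly. Their poses are not given: they have to be found in the camera images.
- holder_mid (a point): The shamash holder: loose, plain aluminium, 140 to 260 g, upright in the tray. A round flange 66 mm across, 12 mm thick, at the foot; on it a round candle tube 28 mm across, 58 mm tall. The flange has three through holes of 9 mm on a circle of 24 mm radius, 120 degrees apart. Point: on the axis 35 mm above the underside, half-way up; z up, x points over one of the holes.
- menorah: Contemporary glass menorah, loose, 1.55 kg: a glass slab 280 mm long (its y axis), 76 mm wide (x), 20 mm high; eight aluminium cups 19 mm across, up to 36 mm high, in a row 52 to 124 mm either side of the middle; in the middle a glass column 72 mm across rising to 61 mm. Glass: it must not take 40 N on column and studs, so touch down slowly. Origin: centre of the underside, z up.
- seat (a point): Centre of the upper face of the steel stud disc on the menorah's column, 65 mm above the ledge; axes as the menorah's. The disc (62 mm across) is clamped firmly by its centre screw at whatever angle it was tightened: its studs may stand at any angle to the menorah's axes, which is not measured and must be seen or felt. When home, the holder's underside is at this point.
- tips (a point): Point on the same axis, 12 mm above the seat, level with the tips of the three upright steel studs: 6 mm across, 12 mm high, the last 1.5 mm bevelled to a 4 mm tip, on a circle of 24 mm radius, 120 degrees apart. While holes and studs do not match the flange rides on the tips, its underside at this height; home, the tips are level with the flange's top.
- tray: shallow steel tray 170 x 230 mm (x, y), floor 2 mm thick, rim 14 mm high, fixed: a spring clip on the ledge holds its rim at the middle of the +x side (clip up to 33 mm high). Origin: centre of the underside. The holder stands on its floor.
- scraper: bystander: wooden wax scraper, 128 mm long (x), 28 mm wide, 6 mm thick, flat in the tray. Origin underneath, near its middle.
- saucer: bystander: white ceramic saucer, 140 mm across, 20 mm high. Origin: centre of the underside.
- dreidel_a: bystander: grey hard plastic dreidel lying on its side, body a 26 mm cube with a point along x and a stem along -x, 58 mm long. Origin: under the cube.
- dreidel_b: bystander: a like dreidel in black plastic.
- lighter: bystander: long-necked gas lighter lying along its x axis, 210 mm long, 20 mm high. Origin: underneath, where neck meets handle.

How it is judged:
On the way:
1. the holder is carried from the tray to above the stud disc (horizontal distance between holder_mid and seat below 0.02 m and z of holder_mid in the frame of seat above 0.042 m), for 0.1 s.
At the end, for the whole second after the job is handed in: The holder is on the three studs with its flange flush on the stud disc (within about 2 mm of full depth, coaxial within 4 mm, not tilted), let go and at rest, on the menorah standing upright in its place (horizontal distance between holder_mid and seat below 0.004 m and z of holder_mid in the frame of seat between 0.032 and 0.0372 m and angle between the z axis of holder_mid and the z axis of seat, either way round below 0.04 rad and angle between seat's own z axis and vertical below 0.03 rad and linear speed of each of holder, menorah below 0.01 m/s); the robot touches nothing.
It fails at once if the holder is forced against the menorah with more than 40 N (contact force between holder and menorah above 40 N).
It fails at once if the gripper or arm presses on the menorah with more than 10 N (contact force between any of the fingers, the arm and menorah above 10 N).
It fails at once if the menorah is pushed more than 15 mm from its place (distance of seat from where it was at the start of the episode above 0.015 m).
It fails at once if a bystander is moved more than 20 mm (distance of any of scraper, saucer, dreidel_a, dreidel_b, lighter from where it was at the start of the episode above 0.02 m).
It also fails if it takes over 72 s, if anything falls off the work surface, if the arm or the gripper's body presses on something with over 40 N, if the wrist force passes 120 N, or if a joint passes its speed limit or range.

ROBOT

A 6-joint arm with a two-finger parallel gripper is mounted at the origin on the work surface. World frame = base frame: x ahead of the robot, y to its left, z up, the work surface at z = 0. Lengths are in m, angles in rad, forces in N, time in s.
With the tool pointing down it reaches from about 0.3 to 0.775 m from the base axis. Payload 14.6 kg.
Tool frame: the origin (TCP) lies at the very end of the fingers, on their centre line; the grasp point (between the pads) lies 19 mm behind it; z points along the fingers, y is the line along which they close (so a half turn about z gives the same grasp; the last joint's range is limited). The gripper opens to 94 mm and grips with 3 to 60 N. Pads are 16 mm wide; open, the fingers measure 119 mm over their backs; the gripper's body (75 mm by 177 mm) begins 78 mm behind the grasp point.
Start: joints at [-1.268, 0.3, 1.521, -0, 1.321, -0.067], TCP at [0.199, -0.513, 0.184] pointing down, gripper open.
Joint ranges: [-3.03, 3.03], [-0.79, 2.21], [0.23, 2.52], [-1.04, 4.18], [0, 3.07], [-2.55, 2.55]. Speed limits (rad/s): [2.22, 2.22, 2.57, 3.14, 3.14, 3.14].

INTERFACE

Orientations are given as [roll, pitch, yaw] about the fixed x, y, z axes, in that order (R = Rz(yaw) Ry(pitch) Rx(roll)).
In Python, from station import ctrl gives the robot as it stands.
- The arm moves only by the tool move_arm, never from a script. Its argument "increments" is a list of rows, each a list of 7 numbers: the opening, from 0 (shut) to 1 (fully open), then the shift along the tool's x, y, z in units of 50 mm (1.0 is 50 mm), then the turn, a rotation vector about the tool's x, y, z in rad. In form: [[claw, tx, ty, tz, rx, ry, rz], ...]. A call has 1 to 20 rows; each row shifts and turns the commanded pose from where the row before left it, along the tool's axes as they then stand; what a row does not reach is not made up. A row lasts 1/10 s, in which the tool goes at most 50 mm and 8.59 degrees, less where a joint would pass 70% of its speed; a pose out of reach is approached as far as the arm can. A call is refused whole if a number of a shift passes 1 or a number of a turn 0.15, either way. A call with a gripper value outside its range is refused whole. The fingers move at their own pace and stop on an object; "force" is the grip in N (left out, the last holds). Time passes only in rows, so rows that do not move let the fingers close. It gives the time, the measured TCP pose, the force, the opening and the grip force at its end, in the units of the state.
- ctrl.get_obs(): the state, without advancing time (a new reading comes with each control period).
- ctrl.camera(name): name is "scene" or "side" or "wrist"; returns a dict with "color" (384x512x3 uint8, blue, green, red), "K" (3x3 intrinsics, pixels), "pose" (4x4, takes a point from camera to world coordinates); the wrist camera has in their place "tool_from_camera" (4x4, takes a point from camera to tool coordinates, whose origin is the TCP and whose axes are the flange's). Camera axes: x right, y down, z forward; pixel columns grow to the right and rows downward; lengths in m; the calibration is good to about 2 mm. A picture is of the moment at which its call begins: read the wrist's pose just before it. There is no depth.
- ctrl.hand_in(): hands the job in; it is judged then, once.
Trained networks look in a picture, given as the dict that the camera call returned (one of the last four; its "shot" number tells which), for a name from the list of things; names that differ only in an ending like _2 or _b are one class to them, and where a whole thing is asked for, a point or a joint stands for the part that bears it (a point fixed in the world has none). Each returns a list of dicts, best first, with "conf" (0 to 1); they miss things now and then, are a little off and sometimes report something else, mostly with a low value. They report only what shows in the picture. A call takes as long as a camera call.
- ctrl.cut_out(name, picture): "mask" (384x512 bool, what is visible of it) and "centre" ([row, column] in pixels, amid what is visible of it).
The state is a dict: "time_s": time; "qpos": joint angles; "joint_vel": joint speeds; "tau": joint torques, N m; "ee_pos": TCP position; "eef_rot": TCP orientation; "force": force on the tool from outside, world axes, zero at the start; "moment": the same for the moment, N m; "grip_width": finger opening in m; "grip_force": force on a finger pad.
Only numpy, scipy, OpenCV 4.12 (cv2) and the standard library are available. Lean on these libraries where they do the work, as an engineer would, in place of code of your own. Each camera call takes 0.05 s, during which the arm holds its last target. There are 200 camera calls.

## Working session

There is one attempt and no reset: what is moved stays moved. The work goes in short steps, Python scripts to look and compute and a tool call to move; the robot and the scene stay as the last step left them, time stands still between calls to the robot, and variables do not carry over. Pictures are saved under pics/ and viewed, at most 10 in all, crops included, and the job is handed in when it is done.

Besides the shell and the picture viewer there is one more tool, called as name(argument=value, ...), one argument or row to a line, values as JSON. move_arm: Moves the arm, as the interface text tells. Its arguments: {"type":"object","properties":{"increments":{"type":"array","items":{"type":"array","items":{"type":"number"}}},"force":{"type":"number"}},"required":["increments"]}

```bash
mkdir -p pics; cat > h.py <<'E'
import numpy as np, cv2
from station import ctrl
from scipy.spatial.transform import Rotation as R
def T(o):
    M=np.eye(4); M[:3,:3]=R.from_euler('xyz',o['eef_rot']).as_matrix(); M[:3,3]=o['ee_pos']; return M
def shot(n):
    o=ctrl.get_obs(); c=ctrl.camera(n)
    c['P']=T(o)@c['tool_from_camera'] if n=='wrist' else c['pose']
    return c
def ray(c,rc,z):
    P=c['P']; d=P[:3,:3]@np.linalg.solve(c['K'],[rc[1],rc[0],1]); o=P[:3,3]
    return o+d*(z-o[2])/d[2]
def proj(c,X):
    X=np.atleast_2d(X); P=c['P']; p=(X-P[:3,3])@P[:3,:3]@c['K'].T; return p[:,:2]/p[:,2:]
E
python3 - <<'E'
from h import *
ims=[]
for n in ['scene','side']:
    c=shot(n); ims.append(c['color'])
    print(n,c['P'][:3,3].round(3))
    for k,z in [('holder_mid',.037),('menorah',.03),('tray',.01),('scraper',.006),('saucer',.01),('dreidel_a',.013),('lighter',.01)]:
        for r in ctrl.cut_out(k,c)[:2]: print(k,round(r['conf'],2),np.round(r['centre']),ray(c,r['centre'],z).round(3),r['mask'].sum())
cv2.imwrite('pics/a.png',cv2.resize(np.hstack(ims),(800,300)))
cv2.imwrite('pics/s.png',cv2.resize(ims[0],(800,600),interpolation=2))
print(ctrl.get_obs())
E
```

```text
scene [1.289 0.376 0.792]
holder_mid 0.63 [194. 282.] [0.56  0.204 0.037] 403
menorah 0.88 [177. 166.] [ 0.598 -0.15   0.03 ] 1974
tray 0.84 [201. 269.] [0.575 0.171 0.01 ] 2900
tray 0.71 [174. 161.] [ 0.572 -0.186  0.01 ] 1983
scraper 0.57 [195. 251.] [0.567 0.111 0.006] 239
saucer 0.59 [224. 178.] [ 0.74  -0.038  0.01 ] 1565
dreidel_a 0.65 [201. 270.] [0.575 0.175 0.013] 2929
dreidel_a 0.56 [150. 231.] [ 0.394 -0.021  0.013] 89
lighter 0.64 [218. 381.] [0.536 0.485 0.01 ] 343
side [ 0.543 -0.678  0.88 ]
holder_mid 0.79 [182. 248.] [0.548 0.189 0.037] 427
menorah 0.79 [307. 264.] [ 0.583 -0.208  0.03 ] 3714
tray 0.82 [193. 253.] [0.563 0.171 0.01 ] 3005
scraper 0.88 [209. 251.] [0.556 0.111 0.006] 289
scraper 0.55 [308. 266.] [ 0.588 -0.196  0.006] 3639
saucer 0.8 [250. 325.] [ 0.748 -0.036  0.01 ] 1827
saucer 0.64 [240. 270.] [ 0.605 -0.002  0.01 ] 175
dreidel_a 0.67 [247. 188.] [ 0.393 -0.025  0.013] 196
dreidel_a 0.42 [243. 269.] [ 0.604 -0.014  0.013] 154
lighter 0.87 [127. 245.] [0.539 0.495 0.01 ] 297
{'time_s': 0.8, 'qpos': array([-1.26759499e+00,  2.99859648e-01,  1.52099314e+00, -1.93353384e-05,
        1.32069624e+00, -6.66001056e-02]), 'joint_vel': array([ 0.00060427, -0.00246894, -0.00011695, -0.00013185,  0.00209387,
        0.00079918]), 'tau': array([-3.03894467e-04, -5.31636322e+01, -3.52899170e+01,  7.08916574e-02,
        2.12638825e-02,  9.28737364e-06]), 'ee_pos': array([ 0.19877736, -0.51281811,  0.18377063]), 'eef_rot': array([3.14155038e+00, 2.15953008e-05, 3.69806225e-01]), 'force': array([0.66181105, 0.45096879, 0.24273097]), 'moment': array([-0.0358359 , -0.01393487,  0.0104301 ]), 'grip_force': 0.0, 'grip_width': 0.0935474713291157}
```

View pics/s.png

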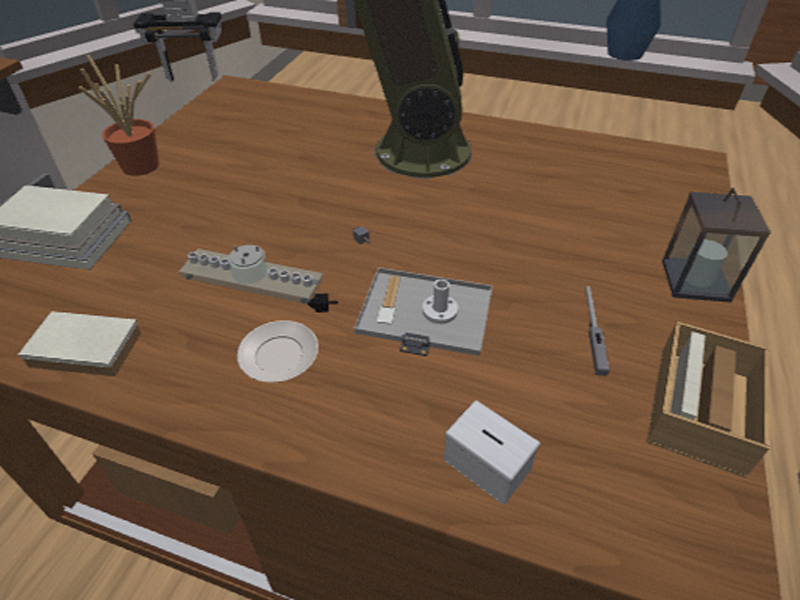

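View pics/a.png

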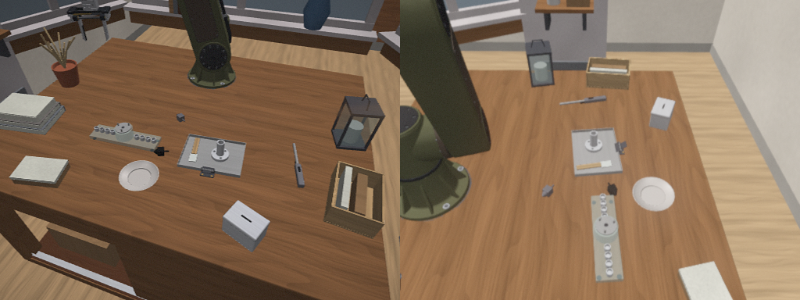

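```bash
cat >> h.py <<'E'
def inc(p,yaw=None):
    o=ctrl.get_obs(); M=T(o); d=M[:3,:3].T@(np.array(p)-M[:3,3])/.05
    r=0 if yaw is None else -((yaw-o['eef_rot'][2]+np.pi/2)%np.pi-np.pi/2)
    if yaw is not None: Rt=R.from_euler('xyz',[np.pi,0,yaw]).as_matrix(); rv=R.from_matrix(M[:3,:3].T@Rt).as_rotvec()
    else: rv=None
    print('shift units',d.round(3),'rotvec',rv if rv is None else rv.round(4),'pos',M[:3,3].round(4),'rpy',o['eef_rot'].round(4),'q6',o['qpos'][5].round(3))
E
python3 - <<'E'
from h import *
c=shot('wrist'); print(c['tool_from_camera'].round(3),c['K'].round(1))
inc([.585,-.18,.28],.37)
E
```

```text
[[ 0.001 -0.972 -0.235  0.07 ]
 [ 1.     0.     0.001  0.001]
 [-0.001 -0.235  0.972 -0.201]
 [ 0.     0.     0.     1.   ]] [[341.5   0.  248.6]
 [  0.  341.5 195.3]
 [  0.    0.    1. ]]
shift units [ 9.608 -3.414 -1.925] rotvec [-0.0001 -0.     -0.0002] pos [ 0.1988 -0.5128  0.1837] rpy [-3.1415 -0.      0.3698] q6 -0.067
```

move_arm(
  increments=[
    [1,0.8,-0.28,-0.16,0,0,0],
    [1,0.8,-0.28,-0.16,0,0,0],
    [1,0.8,-0.28,-0.16,0,0,0],
    [1,0.8,-0.28,-0.16,0,0,0],
    [1,0.8,-0.28,-0.16,0,0,0],
    [1,0.8,-0.28,0,0,0,0],
    [1,0.8,-0.28,0,0,0,0],
    [1,0.8,-0.28,0,0,0,0],
    [1,0.8,-0.28,0,0,0,0],
    [1,0.8,-0.28,0,0,0,0],
    [1,0.8,-0.3,0,0,0,0],
    [1,0.8,-0.3,0,0,0,0],
    [1,0,0,0,0,0,0],
    [1,0,0,0,0,0,0],
    [1,0,0,0,0,0,0],
  ],
)

```text
time_s: 2.35
ee_pos: [0.5844, -0.1815, 0.2238]
eef_rot: [3.142, 0.0, 0.369]
force: [0.9, -0.1, -1.0]
grip_width: 0.0943
grip_force: 0.0
```

```bash
python3 - <<'E'
from h import *
c=shot('wrist'); cv2.imwrite('pics/m1.png',c['color'])
for k in ['seat','menorah']:
    for r in ctrl.cut_out(k,c)[:2]: print(k,r['conf'],r['centre'],ray(c,r['centre'],.065).round(4),r['mask'].sum())
inc([.585,-.18,.28],.37)
E
```

```text
seat 0.66 [171.6, 243.5] [ 0.5908 -0.1742  0.065 ] 14987
menorah 0.74 [169.5, 240.2] [ 0.5916 -0.1702  0.065 ] 14869
shift units [ 0.024 -0.027 -1.119] rotvec [ 0.0002 -0.0003 -0.0016] pos [ 0.5844 -0.1817  0.224 ] rpy [ 3.1413e+00 -3.0000e-04  3.6840e-01] q6 0.841
```

View pics/m1.png

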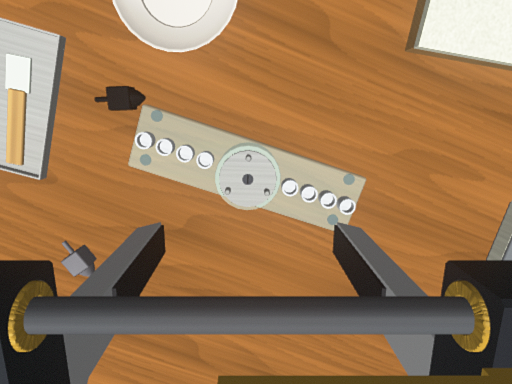

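The wrist view shows the stud disc at about (248,180) with screw in the middle and studs near (249,157), (228,191), (267,191); I measure them finely in a crop.

```bash
python3 - <<'E'
from h import *
from scipy.optimize import least_squares
c=shot('wrist'); np.savez('m1.npz',color=c['color'],K=c['K'],P=c['P'])
g=c['color'][140:215,205:290]; cv2.imwrite('pics/m2.png',cv2.resize(g,None,fx=7,fy=7,interpolation=cv2.INTER_CUBIC))
E
```

```text
(no output)
```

View pics/m2.png

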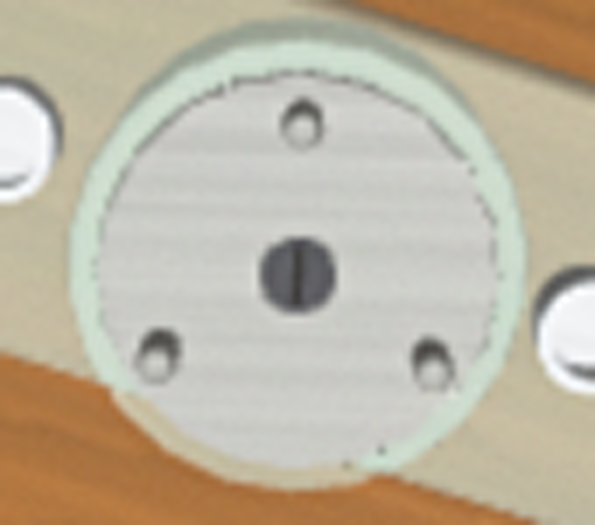

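Tips (light spots, dark shafts above): crop pixels (303,126), (157,363), (433,370); screw (297,275).

```bash
cat >> h.py <<'E'
from scipy.optimize import least_squares
def fit3(c,px,z,p0,rad=.024):
    def X(q): a=q[2]+np.arange(3)*2*np.pi/3; return np.c_[q[0]+rad*np.cos(a),q[1]+rad*np.sin(a),0*a+z]
    best=None
    for a0 in np.arange(0,2.09,.35):
        def f(q):
            d=np.linalg.norm(proj(c,X(q))[:,None]-px[None],axis=2); from_=d.argmin(1)
            return (proj(c,X(q))-px[from_]).ravel()
        r=least_squares(f,[*p0,a0])
        if best is None or r.cost<best.cost: best=r
    q=best.x; q[2]%=2*np.pi/3
    return q,best.fun.reshape(-1,2).round(2)
E
python3 - <<'E'
from h import *
d=np.load('m1.npz'); c=dict(d)
f=lambda a:(np.array(a)+.5)/7-.5+[205,140]
px=f([[303,126],[157,363],[433,370]])
print(fit3(c,px,.0765,[.59,-.17]))
s=f([[297,275]])[0]; print('screw',ray(c,s[::-1],.066)); dc=f([[297,270]])[0]; print('disc',ray(c,dc[::-1],.065))
# automatic glass-disc ellipse check: column rim at z .061
cs=f([[297,264]])[0]; print('col',ray(c,cs[::-1],.061))
inc([.555,.195,.20],.37)
E
```

```text
(array([ 0.58512569, -0.18082669,  0.33907176]), array([[-0.08,  0.06],
       [-0.07, -0.11],
       [ 0.15,  0.04]]))
screw [ 0.58498022 -0.18073656  0.066     ]
disc [ 0.58552734 -0.18052196  0.065     ]
col [ 0.58569788 -0.18044164  0.061     ]
shift units [ 2.164 -7.239  0.48 ] rotvec [ 0.0003 -0.0003 -0.0015] pos [ 0.5844 -0.1816  0.2241] rpy [ 3.1413e+00 -3.0000e-04  3.6850e-01] q6 0.841
```

move_arm(
  increments=[
    [1,0.22,-0.72,0,0,0,0],
    [1,0.22,-0.72,0,0,0,0],
    [1,0.22,-0.72,0,0,0,0],
    [1,0.22,-0.72,0,0,0,0],
    [1,0.22,-0.72,0,0,0,0],
    [1,0.22,-0.72,0,0,0,0],
    [1,0.22,-0.72,0,0,0,0],
    [1,0.22,-0.72,0,0,0,0],
    [1,0.22,-0.72,0,0,0,0],
    [1,0.22,-0.72,0,0,0,0],
    [1,0,0,0,0,0,0],
    [1,0,0,0,0,0,0],
    [1,0,0,0,0,0,0],
  ],
)

```text
time_s: 3.85
ee_pos: [0.5575, 0.1935, 0.2238]
eef_rot: [3.141, -0.0, 0.369]
force: [0.1, -0.3, -0.3]
grip_width: 0.0936
grip_force: 0.0
```

```bash
python3 - <<'E'
from h import *
c=shot('wrist'); np.savez('h1.npz',color=c['color'],K=c['K'],P=c['P'])
for r in ctrl.cut_out('holder_mid',c)[:2]: print(r['conf'],r['centre'],ray(c,r['centre'],.03).round(4),r['mask'].sum())
r=ctrl.cut_out('holder_mid',c)[0]['centre']
y,x=int(r[0])-43,int(r[1])-43; y=max(y,0);x=max(x,0); print(x,y)
g=c['color'][y:y+86,x:x+86]
cv2.imwrite('pics/h1.png',np.hstack([cv2.resize(g,(595,595),interpolation=cv2.INTER_CUBIC),cv2.copyMakeBorder(cv2.resize(c['color'],(205,154)),0,441,0,0,0)]))
inc([.555,.195,.20],.37)
E
```

```text
0.83 [173.4, 237.8] [0.5538 0.2045 0.03  ] 2192
194 130
shift units [-0.037 -0.046  0.478] rotvec [ 0.0001 -0.0001 -0.0017] pos [0.5576 0.1935 0.2239] rpy [ 3.1415e+00 -1.0000e-04  3.6830e-01] q6 1.475
```

View pics/h1.png

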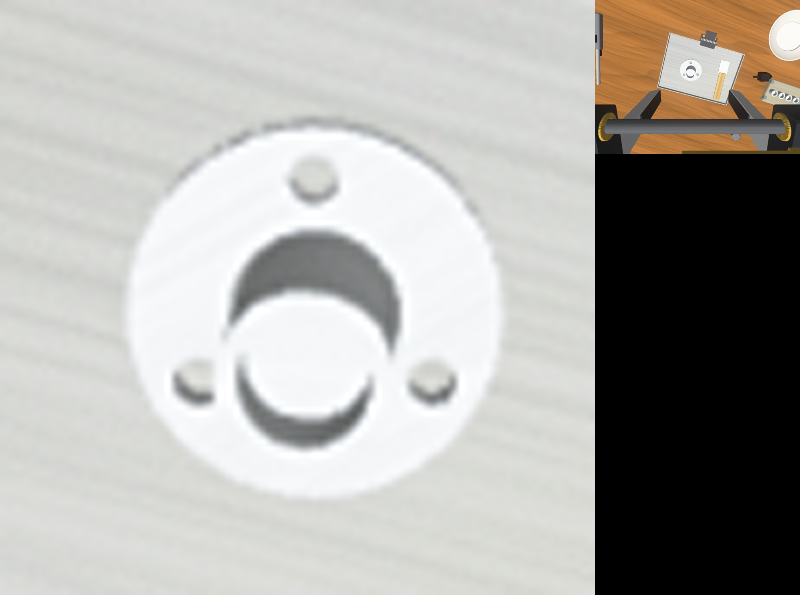

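Flange with holes at crop (314,180), (433,382), (197,382) (the last partly hidden by the tube).

```bash
python3 - <<'E'
from h import *
c=dict(np.load('h1.npz')); k=595/86
f=lambda a:(np.array(a)+.5)/k-.5+[194,130]
q,e=fit3(c,f([[314,181],[433,381.5],[196.5,382]]),.014,[.555,.2]); print(q,e)
print('flange',ray(c,f([[315,309]])[0][::-1],.0135), 'tube top',ray(c,f([[305,362]])[0][::-1],.072))
print('tubeR', )
inc([q[0],q[1],.033],.368)
E
```

```text
[0.54946999 0.20172513 0.36871735] [[-0.05 -0.17]
 [ 0.2   0.04]
 [-0.16  0.13]]
flange [0.55054274 0.20205418 0.0135    ] tube top [0.5525989  0.20283793 0.072     ]
tubeR
shift units [-0.093 -0.212  3.818] rotvec [ 0.0001 -0.0001  0.0003] pos [0.5576 0.1935 0.2239] rpy [ 3.1415e+00 -1.0000e-04  3.6830e-01] q6 1.475
```

move_arm(
  increments=[
    [1,-0.1,-0.21,0.5,0,0,0],
    [1,0,0,0.7,0,0,0],
    [1,0,0,0.7,0,0,0],
    [1,0,0,0.7,0,0,0],
    [1,0,0,0.6,0,0,0],
    [1,0,0,0.4,0,0,0],
    [1,0,0,0.2,0,0,0],
    [1,0,0,0,0,0,0],
    [1,0,0,0,0,0,0],
    [1,0,0,0,0,0,0],
  ],
  force=25,
)

```text
time_s: 5.0
ee_pos: [0.5496, 0.2027, 0.0351]
eef_rot: [3.141, -0.002, 0.37]
force: [0.3, -0.2, 0.0]
grip_width: 0.0941
grip_force: 0.0
```

```bash
python3 - <<'E'
from h import *
inc([.5497,.2018,.033],.368)
E
```

```text
shift units [-0.005  0.017  0.042] rotvec [ 0.0001 -0.0021  0.0016] pos [0.5496 0.2027 0.0351] rpy [ 3.1414e+00 -2.1000e-03  3.6960e-01] q6 1.492
```

Well placed. Close, then lift.

move_arm(
  increments=[
    [0.5,0,0.015,0.04,0,0,0],
    [0.4,0,0,0,0,0,0],
    [0.3,0,0,0,0,0,0],
    [0.2,0,0,0,0,0,0],
    [0,0,0,0,0,0,0],
    [0,0,0,0,0,0,0],
    [0,0,0,0,0,0,0],
    [0,0,0,0,0,0,0],
    [0,0,0,0,0,0,0],
    [0,0,0,0,0,0,0],
    [0,0,0,0,0,0,0],
  ],
  force=30,
)

```text
time_s: 6.1
ee_pos: [0.5491, 0.2019, 0.0317]
eef_rot: [-3.141, 0.0, 0.37]
force: [-0.6, 0.9, 0.4]
grip_width: 0.0273
grip_force: 30.0
```

```bash
python3 - <<'E'
from h import *
inc([.5497,.2018,.16],.368); print(ctrl.get_obs()['force'],ctrl.get_obs()['moment'])
E
```

```text
shift units [ 0.01   0.006 -2.566] rotvec [-0.0001  0.0001  0.0018] pos [0.5491 0.2019 0.0317] rpy [-3.1415e+00  1.0000e-04  3.6980e-01] q6 1.491
[-0.63030305  0.91714853  0.3578233 ] [0.16270466 0.09411121 0.06187141]
```

move_arm(
  increments=[
    [0,0,0,-0.2,0,0,0],
    [0,0,0,-0.5,0,0,0],
    [0,0,0,-0.7,0,0,0],
    [0,0,0,-0.7,0,0,0],
    [0,0,0,-0.6,0,0,0],
    [0,0,0,-0.3,0,0,0.03],
    [0,0,0,0,0,0,0],
    [0,0,0,0,0,0,0],
  ],
)

```text
time_s: 6.9
ee_pos: [0.5489, 0.2018, 0.1812]
eef_rot: [3.142, 0.001, 0.341]
force: [0.2, -0.8, -2.3]
grip_width: 0.0274
grip_force: 30.0
```

```bash
python3 - <<'E'
from h import *
inc([.5849,-.1810,.16],.34); print(ctrl.get_obs()['force'],ctrl.get_obs()['moment'])
E
```

```text
shift units [-1.877  7.456  0.426] rotvec [0.     0.0006 0.0005] pos [0.5489 0.2018 0.1812] rpy [3.1416e+00 6.0000e-04 3.4050e-01] q6 1.52
[ 0.15981719 -0.75143973 -2.27142995] [0.050082   0.04476658 0.01679943]
```

move_arm(
  increments=[
    [0,-0.08,0.3,0,0,0,0],
    [0,-0.15,0.6,0,0,0,0],
    [0,-0.17,0.7,0,0,0,0],
    [0,-0.17,0.7,0,0,0,0],
    [0,-0.17,0.7,0,0,0,0],
    [0,-0.17,0.7,0,0,0,0],
    [0,-0.17,0.7,0,0,0,0],
    [0,-0.17,0.7,0,0,0,0],
    [0,-0.17,0.7,0,0,0,0],
    [0,-0.17,0.7,0,0,0,0],
    [0,-0.17,0.6,0,0,0,0],
    [0,-0.1,0.3,0,0,0,0],
    [0,-0.02,0.06,0,0,0,0],
    [0,0,0,0,0,0,0],
    [0,0,0,0,0,0,0],
    [0,0,0,0,0,0,0],
    [0,0,0,0,0,0,0],
  ],
)

```text
time_s: 8.6
ee_pos: [0.585, -0.1803, 0.1819]
eef_rot: [3.142, -0.0, 0.341]
force: [0.6, -0.7, -2.3]
grip_width: 0.0273
grip_force: 30.0
```

```bash
python3 - <<'E'
from h import *
inc([.5849,-.1810,.112],.34); print(ctrl.get_obs()['force'],ctrl.get_obs()['moment'])
c=shot('wrist'); np.savez('g1.npz',color=c['color'],K=c['K'],P=c['P'])
u=proj(c,[[.5849,-.181,.163]])[0]; x,y=int(u[0])-60,int(u[1])-60; y=min(max(y,0),384-120); print(x,y)
cv2.imwrite('pics/g1.png',cv2.resize(c['color'][y:y+120,x:x+120],(600,600),interpolation=2))
E
```

```text
shift units [-0.006  0.013  1.397] rotvec [ 0.0001 -0.0001  0.0009] pos [ 0.585  -0.1803  0.1819] rpy [ 3.1415e+00 -1.0000e-04  3.4090e-01] q6 0.871
[ 0.59262652 -0.73015565 -2.25347071] [ 0.01151653 -0.05290865  0.03849698]
188 159
```

View pics/g1.png

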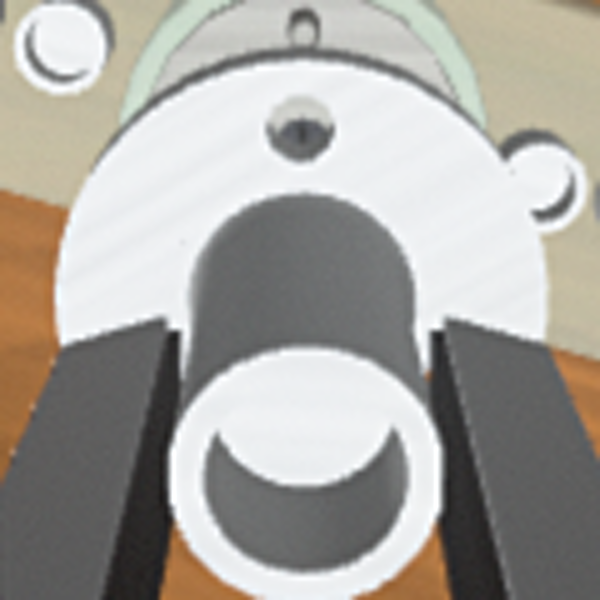

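The crop shows the held holder: near hole at crop (300,128), a stud tip of the disc visible above at (303,30). Checking against prediction.

```bash
python3 - <<'E'
from h import *
c=dict(np.load('g1.npz'))
f=lambda a:(np.array(a)+.5)/5-.5+[188,159]
h=ray(c,f([300,128.5])[::-1],.1819-.0297+.012); t=ray(c,f([303,31])[::-1],.0765)
M=R.from_euler('xyz',[np.pi,0,.3409]).as_matrix()
print(h,t); p=np.array([.585,-.1803,0])
print('hole in tool',M.T@(h-p)*1e3,'tip in tool',M.T@(t-p)*1e3)
print('flange L/R', [ (M.T@(ray(c,f([u,290])[::-1],.1642)-p)*1e3).round(2) for u in (57,548)])
print('tube top', [ (M.T@(ray(c,f(u)[::-1],.222)-p)*1e3).round(2) for u in ((168,475),(443,475),(305,345),(305,605))])
E
```

```text
[ 0.60777927 -0.17234568  0.1642    ] [ 0.60768885 -0.17277349  0.0765    ]
hole in tool [ 2.41278299e+01  1.19338260e-01 -1.64200000e+02] tip in tool [ 23.89957856   0.49229693 -76.5       ]
flange L/R [array([   2.04,  -32.41, -164.2 ]), array([   2.07,   33.33, -164.2 ])]
tube top [array([   0.33,  -13.13, -222.  ]), array([   0.34,   14.71, -222.  ]), array([  14.19,    0.73, -222.  ]), array([ -14.06,    0.75, -222.  ])]
```

move_arm(
  increments=[
    [0,0,0.01,0.2,0,0,0],
    [0,0,0,0.3,0,0,0],
    [0,0,0,0.4,0,0,0],
    [0,0,0,0.3,0,0,0],
    [0,0,0,0.12,0,0,0],
    [0,0,0,0.04,0,0,0],
    [0,0,0,0,0,0,0],
    [0,0,0,0,0,0,0],
    [0,0,0,0,0,0,0],
  ],
)

```text
time_s: 9.55
ee_pos: [0.5853, -0.1817, 0.1145]
eef_rot: [3.141, -0.001, 0.34]
force: [-0.9, -0.5, -2.9]
grip_width: 0.0271
grip_force: 30.0
```

```bash
python3 - <<'E'
from h import *
inc([.585,-.1808,.1047],.34); print(ctrl.get_obs()['force'],ctrl.get_obs()['moment'])
E
```

```text
shift units [-0.    -0.019  0.195] rotvec [ 0.0007 -0.0009 -0.0002] pos [ 0.5853 -0.1817  0.1145] rpy [ 3.1409e+00 -9.0000e-04  3.3980e-01] q6 0.87
[-0.8872771  -0.46720691 -2.88872767] [ 0.02055742 -0.04696857  0.03626736]
```

move_arm(
  increments=[
    [0,0,-0.017,0.04,0,0,0],
    [0,0,0,0.03,0,0,0],
    [0,0,0,0.03,0,0,0],
    [0,0,0,0.02,0,0,0],
    [0,0,0,0.02,0,0,0],
    [0,0,0,0.02,0,0,0],
    [0,0,0,0.02,0,0,0],
    [0,0,0,0,0,0,0],
    [0,0,0,0,0,0,0],
  ],
)

```text
time_s: 10.45
ee_pos: [0.5847, -0.1808, 0.1048]
eef_rot: [3.142, -0.0, 0.34]
force: [0.7, 0.9, -2.4]
grip_width: 0.0269
grip_force: 30.0
```

Underside is about 2 mm below the tips with no contact force; the holes have caught the studs. Going on gently.

move_arm(
  increments=[
    [0,0,0,0.02,0,0,0],
    [0,0,0,0.02,0,0,0],
    [0,0,0,0.02,0,0,0],
    [0,0,0,0.02,0,0,0],
    [0,0,0,0.02,0,0,0],
    [0,0,0,0,0,0,0],
    [0,0,0,0,0,0,0],
  ],
)

```text
time_s: 11.15
ee_pos: [0.5847, -0.1808, 0.0997]
eef_rot: [-3.142, 0.0, 0.34]
force: [-0.5, 0.1, -1.7]
grip_width: 0.0276
grip_force: 30.0
```

move_arm(
  increments=[
    [0,0,0,0.02,0,0,0],
    [0,0,0,0.02,0,0,0],
    [0,0,0,0.02,0,0,0],
    [0,0,0,0.015,0,0,0],
    [0,0,0,0,0,0,0],
    [0,0,0,0,0,0,0],
  ],
)

```text
time_s: 11.75
ee_pos: [0.5847, -0.1808, 0.096]
eef_rot: [-3.142, -0.0, 0.34]
force: [0.1, 0.1, -2.8]
grip_width: 0.0277
grip_force: 30.0
```

move_arm(
  increments=[
    [0,0,0,0.01,0,0,0],
    [0,0,0,0.008,0,0,0],
    [0,0,0,0,0,0,0],
    [0,0,0,0,0,0,0],
  ],
)

```text
time_s: 12.15
ee_pos: [0.5847, -0.1808, 0.0951]
eef_rot: [-3.142, -0.0, 0.34]
force: [0.1, -0.9, -2.1]
grip_width: 0.0275
grip_force: 30.0
```

move_arm(
  increments=[
    [0,0,0,0.008,0,0,0],
    [0,0,0,0.006,0,0,0],
    [0,0,0,0,0,0,0],
    [0,0,0,0,0,0,0],
  ],
)

```text
time_s: 12.55
ee_pos: [0.5849, -0.1808, 0.0947]
eef_rot: [3.141, -0.0, 0.34]
force: [-1.1, 1.0, 1.5]
grip_width: 0.0273
grip_force: 30.0
```

Light touchdown (about 4 N) at exactly the home height. Release slowly and rise.

move_arm(
  increments=[
    [0.35,0,0,0,0,0,0],
    [0.45,0,0,0,0,0,0],
    [0.6,0,0,0,0,0,0],
    [0.6,0,0,0,0,0,0],
    [0.6,0,0,0,0,0,0],
    [0.6,0,0,-0.2,0,0,0],
    [0.6,0,0,-0.5,0,0,0],
    [0.6,0,0,-0.7,0,0,0],
    [0.6,0,0,-0.7,0,0,0],
    [0.6,0,0,-0.5,0,0,0],
    [0.6,0,0,-0.2,0,0,0],
    [0.6,0,0,0,0,0,0],
    [0.6,0,0,0,0,0,0],
    [0.6,0,0,0,0,0,0],
  ],
  force=5,
)

```text
time_s: 13.95
ee_pos: [0.5843, -0.1806, 0.2327]
eef_rot: [-3.14, 0.002, 0.34]
force: [-0.3, -1.3, 0.3]
grip_width: 0.0567
grip_force: 0.0
```

```bash
python3 - <<'E'
from h import *
o=ctrl.get_obs(); print(o['ee_pos'],o['grip_width'])
c=shot('wrist'); u=proj(c,[[.5851,-.1808,.077]])[0]; x,y=int(u[0])-60,int(u[1])-60
cv2.imwrite('pics/f1.png',cv2.resize(c['color'][y:y+120,x:x+120],(600,600),interpolation=2))
E
```

```text
[ 0.58428396 -0.18062742  0.2327288 ] 0.056656579220113905
```

View pics/f1.png

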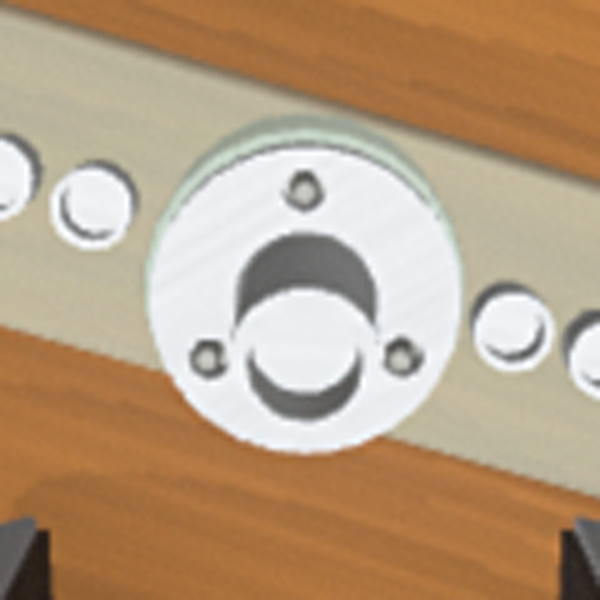

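All three stud tips sit in the holes, level with the flange top (crop (305,190), (208,358), (403,356)), so the flange is flush and released. Handing in.

```bash
python3 -c "
from station import ctrl
print(ctrl.hand_in())"
```

```text
the job is handed in; nothing more can be done
None
```

The shamash holder is on the menorah's three studs, flange flush on the disc, let go, and the job is handed in. Touchdown was about 4 N at the expected home height, and the last wrist picture shows all three stud tips level with the flange top; the verdict itself was not reported.

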